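Raise the keeper arm over the wide pot

ROBOT

A 7-joint arm with a two-finger parallel gripper is mounted at the origin on the work surface. World frame = base frame: x ahead of the robot, y to its left, z up, the work surface at z = 0. Lengths are in m, angles in rad, forces in N, time in s.
With the tool pointing down it reaches from about 0.4 to 0.85 m from the base axis. Payload 6.9 kg.
Tool frame: the origin (TCP) lies between the finger pads; the fingertips stand 22 mm ahead of it and the grasp point (between the pads) lies 3 mm ahead of it; z points along the fingers, y is the direction in which the jaws open and shut (so a half turn about z gives the same grasp; the last joint's range is limited). The gripper opens to 85 mm and grips with 20 to 120 N. Pads are 22 mm wide; open, the fingers measure 114 mm over their backs; the gripper's body (76 mm by 85 mm) begins 54 mm behind the grasp point. The pads swing forward as they close: fully open they stand 13 mm farther back than shut.
Start: joints at [-1.069, 0.507, -0.238, 1.5, 0.126, 1.149, -0.155], TCP at [0.242, 0.576, 0.253] pointing down, gripper open.
Joint ranges: [-3.08, 3.08], [-0.24, 2.05], [-1.43, 1.35], [0, 2.5], [-1.52, 4.66], [0.17, 1.96], [-2.89, 2.89]. Speed limits (rad/s): [2.39, 2.39, 3.14, 3.14, 3.14, 3.14, 3.14].

INTERFACE

Orientations are given as a unit quaternion [w, x, y, z].
In Python, from plant import ctrl, optics, order, spotter gives the robot as it stands.
- The arm moves only by the shell command python3 -m inch 'ROWS' [FORCE]. ROWS is JSON, a list of rows, each an object of numbers: "wx", "wy", "wz": the turn, a rotation vector about the tool's x, y, z as a fraction of full scale; "dx", "dy", "dz": the shift along the tool's x, y, z as a fraction of full scale; "claw": the gripper's target within -1 to 1 (shut at 1, half-way at 0, fully open at -1). A call has 1 to 12 rows; each row is the pose to reach, as a shift and turn from the pose commanded when the call began, along the tool's axes at that moment, turning the shorter way round; what a row does not reach only later rows make up. Full scale, the value 1, is 0.2 m for a shift and 360 degrees for a turn. A row lasts 1/10 s, in which the tool goes at most 50 mm and 8.59 degrees, less where a joint would pass 70% of its speed; a pose out of reach is approached as far as the arm can. A call with a number of a shift or a turn outside -1 to 1 is refused whole. A call with a gripper value outside its range is refused whole. The fingers move at their own pace and stop on an object; FORCE is the grip in N (left out, the last holds). Time passes only in rows, so rows that repeat a pose let the fingers close. It gives the time, the measured TCP pose, the force and the opening at its end, in the units of the state.
- ctrl.sense(): the state, without advancing time (a new reading comes with each control period).
- optics.get_image(name): name is "scene" or "side" or "wrist"; returns the picture (400x640x3 uint8, red, green, blue); there is no depth.
- optics.camera_params(name): a dict with "fx", "fy", "cx", "cy" (pixels), "k1" (the pictures are not rectified: a ray, as slopes to the right and down, at radius r is drawn at 1 + k1 r^2 times it, then the intrinsics apply), "extrinsics" (4x4, takes a point from camera to world coordinates); the wrist camera has in their place "hand_eye" (4x4, takes a point from camera to tool coordinates, whose origin is the TCP and whose axes are the flange's). Camera axes: x right, y down, z forward; pixel columns grow to the right and rows downward; lengths in m; the calibration is good to about 2 mm. A picture is of the moment at which its call begins: read the wrist's pose just before it. camera_params takes no time and is no camera call.
- order.close_job(): hands the job in, once; it reports no verdict.
Trained networks look in the newest picture that a camera, given by its name, has taken for a name from the list of things; names that differ only in an ending like _2 or _b are one class to them, and where a whole thing is asked for, a point or a joint stands for the part that bears it (a point fixed in the world has none). Each returns a list of dicts, best first, with "p" (0 to 1); they miss things now and then, are a little off and sometimes report something else, mostly with a low value. They report only what shows in the picture. A call takes as long as a camera call. They do not tell look-alikes from the thing itself.
- spotter.spot_in(target, camera): "centre" ([x, y, z] in m, in world coordinates, good to about 4 mm: the middle of the surface that is visible of it).
- spotter.trace(target, camera): "pixels" (400x640 bool, what is visible of it).
The state is a dict: "clock": time; "qpos": joint angles; "qd": joint speeds; "joint_efforts": joint torques, N m; "ee_pos": TCP position; "tool_rot": TCP orientation; "force": force on the tool from outside, world axes, zero at the start; "ft_torque": the same for the moment, N m; "gripper_width": finger opening in m.
Only numpy, scipy, OpenCV 4.12 (cv2) and the standard library are available. Lean on these libraries where they do the work, as an engineer would, in place of code of your own. Each camera call takes 0.05 s, during which the arm holds its last target. There are 200 camera calls.

TASK

Two small stands on the bench each hold a container under a counterweighted keeper arm. Free the short, wide pot: push up the arm above it by the bar at its end until it passes its balance point and stays up by itself against its stop, then back away. Leave the arm over the slim bottle lowered, and do not lift, shift or knock over any container or anything else on the bench.

Things in the scene. Friction and masses are not known exactly. Their poses are not given: they have to be found in the camera images.
- left_stand: left (+y side) keeper stand: plywood base plate 300 x 130 x 12, top face at z = 12 above the table, with two grey upright side plates (8 thick, 40 deep, centres 84 apart, tops 118 above the table) that carry the hinge. Origin at the centre of its underside on the table; its x axis points from the push bar to the hinge, z up. The container stands near the origin. Fixed to the table.
- left_arm (a joint): hinge of the left stand's steel keeper arm, rad: 0 = lowered (resting on its stop), grows as the push bar rises, 1.05 = upper stop. Balance point at about 0.60: below it the arm drops back, above it the arm swings on by itself to the upper stop and stays. Raising it takes 1.2 to 2.5 N upward at the bar.
- left_bar (a point): centre of the left arm's push bar: a round steel cross bar, 14 dia and 60 long, level, across the free end of the arm (the end nearest the robot), 200 from the hinge; lowered it is about 206 above the table, with more than 150 of free space below it, and 70 on the robot side of the stand origin
- left_hinge (a point): hinge axis of the left arm, mid-way between the side plates, 100 above the table, 100 from the stand's origin on the far side; the axis is the stand's y axis (level). The arm (24 wide, 10 thick) runs from here towards the robot, sloping up by 32 degrees when lowered; a dark counterweight cylinder (44 dia, 50 long) sits above and behind the hinge
- right_stand: right (-y side) keeper stand: plywood base plate 300 x 130 x 12, top face at z = 12 above the table, with two grey upright side plates (8 thick, 40 deep, centres 84 apart, tops 118 above the table) that carry the hinge. Origin at the centre of its underside on the table; its x axis points from the push bar to the hinge, z up. The container stands near the origin. Fixed to the table.
- right_arm (a joint): hinge of the right stand's steel keeper arm, rad: 0 = lowered (resting on its stop), grows as the push bar rises, 1.05 = upper stop. Balance point at about 0.60: below it the arm drops back, above it the arm swings on by itself to the upper stop and stays. Raising it takes 1.2 to 2.5 N upward at the bar.
- right_bar (a point): centre of the right arm's push bar: a round steel cross bar, 14 dia and 60 long, level, across the free end of the arm (the end nearest the robot), 200 from the hinge; lowered it is about 206 above the table, with more than 150 of free space below it, and 70 on the robot side of the stand origin
- right_hinge (a point): hinge axis of the right arm, mid-way between the side plates, 100 above the table, 100 from the stand's origin on the far side; the axis is the stand's y axis (level). The arm (24 wide, 10 thick) runs from here towards the robot, sloping up by 32 degrees when lowered; a dark counterweight cylinder (44 dia, 50 long) sits above and behind the hinge
- pot_center (a point): the wide pot: white plastic, short and broad, 68 dia at its lid, 72 high, standing loose under the arm of one of the two stands; the point is its centre, 36 above its underside
- bottle_center (a point): the slim bottle: white plastic with a white screw cap, 42 dia, 100 high, standing loose under the arm of the other stand; the point is its centre, 50 above its underside
- flask_center (a point): bystander: white bottle with blue cap, 64 dia, 150 high, on the table to the left; centre, 75 up
- tape_center (a point): bystander: roll of tape lying flat, 64 dia, 25 high, on the table between the stands at their robot ends; centre
- jar_center (a point): bystander: amber jar with black lid, 68 dia, 85 high, on the table to the right; centre, 42 up
Mind the look-alikes: they are no part of the job. Of the things that look like the part that bears tape_center, the larger one is meant.

How it is judged:
At the end, for the whole second after the job is handed in: The arm over the wide pot rests raised (joint above 0.97 rad, still); the other arm is lowered (below 0.05 rad); both containers and the bystanders stand upright within 20 mm of where they started (((world y of pot_center above 0 m and value of joint left_arm above 0.97 rad and velocity of joint left_arm below 0.05 rad/s and value of joint right_arm below 0.05 rad) or (world y of pot_center below 0 m and value of joint right_arm above 0.97 rad and velocity of joint right_arm below 0.05 rad/s and value of joint left_arm below 0.05 rad)) and distance of each of pot_center, bottle_center, flask_center, tape_center, jar_center from where it was at the start of the episode below 0.02 m and angle between each of pot_center, bottle_center, flask_center, tape_center, jar_center's own z axis and vertical below 0.1 rad); the robot touches nothing.
It fails at once if the arm over the slim bottle is raised ((world y of pot_center above 0 m and value of joint right_arm above 0.2 rad) or (world y of pot_center below 0 m and value of joint left_arm above 0.2 rad)).
It fails at once if a container or bystander is lifted, shifted or knocked over (distance of any of pot_center, bottle_center, flask_center, tape_center, jar_center from where it was at the start of the episode above 0.03 m).
It also fails if it takes over 48 s, if anything falls off the work surface, if the arm or the gripper's body presses on something with over 40 N, if the wrist force passes 120 N, or if a joint passes its speed limit or range.

## Working session

There is one attempt and no reset: what is moved stays moved. The work goes in short steps, Python scripts to look and compute and a shell command to move; the robot and the scene stay as the last step left them, time stands still between calls to the robot, and variables do not carry over. Pictures are saved under pics/ and viewed, about 8 in all and at most 12, crops included, and the job is handed in when it is done.

```bash
mkdir -p pics; ls; python3 - <<'E'
from plant import ctrl, optics, spotter
import cv2, numpy as np
s=ctrl.sense(); print(s['clock'],s['ee_pos'],s['tool_rot'],s['force'],s['gripper_width'])
for c in ("scene","side"):
    im=optics.get_image(c); cv2.imwrite(f"pics/{c}0.png",im[:,:,::-1])
    p=optics.camera_params(c); print(c,np.round(p['extrinsics'],3).tolist(),p['fx'],p['k1'])
    for t in ("left_bar","right_bar","left_stand","right_stand","pot_center","bottle_center","flask_center","tape_center","jar_center"):
        print(t,[(np.round(d['centre'],3).tolist(),round(d['p'],2)) for d in spotter.spot_in(t,c)[:3]])
print(ctrl.sense()['clock'])
E
```

```text
pics
0.0 [0.24144322 0.57597485 0.2524286 ] [-1.64715393e-04  1.97114154e-01  9.80380134e-01 -8.81379394e-04] [-1.15650298  0.68839772 -0.94034921] 0.08559376439562193
scene [[0.744, 0.545, -0.387, 1.07], [0.668, -0.6, 0.439, -0.538], [0.008, -0.585, -0.811, 1.143], [0.0, 0.0, 0.0, 1.0]] 422.4120034315628 0.028056191626952772
left_bar [([0.668, 0.264, 0.135], 0.75)]
right_bar [([0.692, -0.141, 0.138], 0.71), ([0.648, -0.138, 0.064], 0.68)]
left_stand [([0.647, 0.245, 0.013], 0.81), ([0.69, -0.14, 0.14], 0.71)]
right_stand [([0.663, -0.14, 0.01], 0.67)]
pot_center [([0.613, 0.248, 0.086], 0.71), ([0.646, -0.136, 0.064], 0.25)]
bottle_center [([0.649, -0.139, 0.065], 0.73)]
flask_center [([0.525, 0.446, 0.084], 0.61)]
tape_center [([0.432, 0.012, 0.028], 0.73), ([0.483, 0.116, 0.015], 0.42)]
jar_center [([0.55, -0.484, 0.083], 0.77), ([0.666, 0.258, 0.14], 0.53)]
side [[0.982, -0.155, 0.111, 0.467], [-0.19, -0.778, 0.598, -0.719], [-0.006, -0.609, -0.793, 1.075], [0.0, 0.0, 0.0, 1.0]] 444.77955603800683 -0.05078497534949424
left_bar [([0.677, 0.255, 0.135], 0.79)]
right_bar [([0.693, -0.144, 0.134], 0.91), ([0.674, 0.257, 0.138], 0.39)]
left_stand [([0.636, 0.245, 0.013], 0.74)]
right_stand [([0.646, -0.138, 0.008], 0.81), ([0.696, -0.138, 0.138], 0.15)]
pot_center [([0.61, 0.242, 0.084], 0.72)]
bottle_center [([0.635, -0.132, 0.073], 0.78)]
flask_center [([0.516, 0.444, 0.081], 0.73)]
tape_center [([0.44, 0.009, 0.023], 0.68), ([0.485, 0.114, 0.013], 0.53)]
jar_center [([0.535, -0.48, 0.085], 0.73)]
1.0
```

View pics/scene0.png

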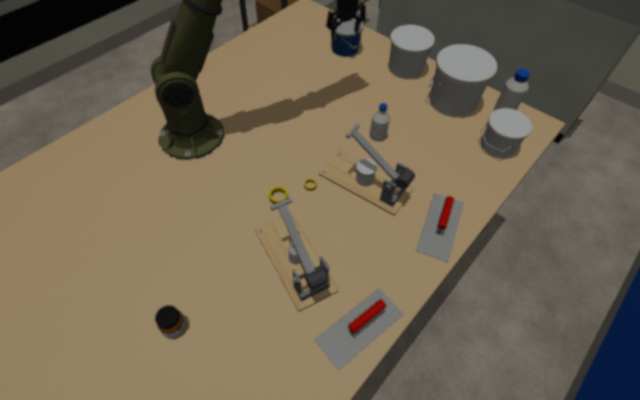

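View pics/side0.png

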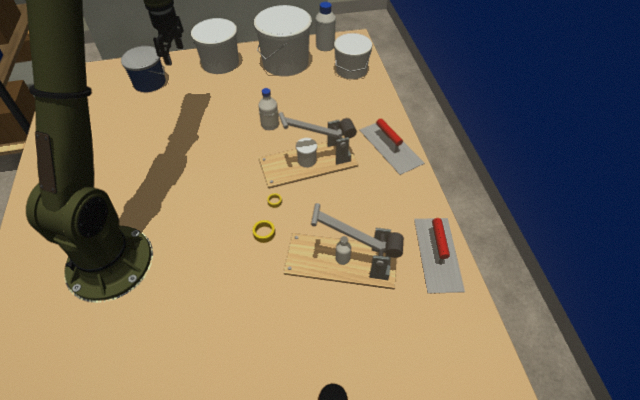

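The wide white pot is under the left (+y) arm: scene (365,172), side (307,150). The slim bottle is under the right arm: scene (295,253), side (343,250). Other things that could be mistaken for the pot are the buckets at side (215,45), (283,40), (352,55) and (145,68), which are off the stands. The bar I want is at scene (353,131), side (283,120). The other bar, at scene (282,204), side (316,214), is over the bottle. I'll check this in a close crop.

```bash
python3 - <<'E'
import cv2,numpy as np
a=cv2.imread("pics/scene0.png")[110:220,310:430]; b=cv2.imread("pics/side0.png")[80:190,250:370]
f=lambda i:cv2.resize(i,None,fx=3.3,fy=3.3,interpolation=cv2.INTER_CUBIC)
o=np.hstack([f(a),f(b)]); o=np.clip(o*1.5,0,255).astype('uint8'); cv2.imwrite("pics/crop.png",o); print(o.shape)
E
```

```text
(363, 792, 3)
```

View pics/crop.png

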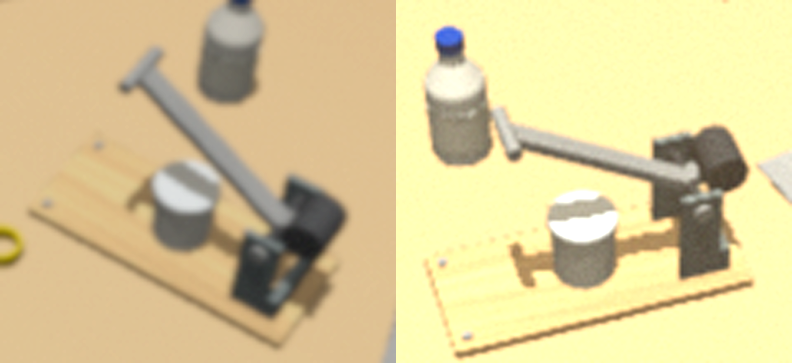

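The crop confirms it: the short pot with the broad white lid stands under this arm, and the push bar is clear. Next I'll triangulate the bar and the plate.

```bash
cat > h.py <<'E'
import numpy as np, cv2
from plant import optics
def ray(c,u,v):
    p=optics.camera_params(c); x=(u-p['cx'])/p['fx']; y=(v-p['cy'])/p['fy']
    a,b=x,y
    for _ in range(20):
        k=1+p['k1']*(a*a+b*b); a,b=x/k,y/k
    T=np.array(p['extrinsics']); d=T[:3,:3]@[a,b,1]; return T[:3,3],d/np.linalg.norm(d)
def tri(*o):
    A=np.zeros((3,3));B=np.zeros(3);R=[ray(*q) for q in o]
    for c,d in R: P=np.eye(3)-np.outer(d,d);A+=P;B+=P@c
    x=np.linalg.solve(A,B); return x,[np.linalg.norm(np.cross(x-c,d)) for c,d in R]
def onz(c,u,v,z):
    o,d=ray(c,u,v); return o+d*(z-o[2])/d[2]
E
python3 - <<'E'
from h import *
S=lambda u,v:("scene",310+u/3.3,110+v/3.3); D=lambda u,v:("side",250+(u-396)/3.3,80+v/3.3)
for n,a,b in [("bar far(+y)",S(157,53),D(500,112)),("bar near",S(127,87),D(515,154)),("bar mid",S(141,70),D(508,133))]:
    x,r=tri(a,b);print(n,x.round(4),np.round(r,4))
for q in [S(30,209),S(97,135),S(280,342),S(340,262),D(425,258),D(458,352),D(752,281)]: print(onz(*q,.012).round(4))
R=lambda u,v:("x",)
x,r=tri(("scene",282,204),("side",316,214));print("right bar",x,r)
from plant import spotter,ctrl
for t in("pot_center","flask_center"):
  for c in("scene","side"):
    m=spotter.trace(t,c)
    if m: v,u=np.nonzero(m[0]['pixels']);print(t,c,m[0]['p'],u.min(),u.max(),v.min(),v.max())
s=ctrl.sense()
from scipy.spatial.transform import Rotation as R
q=s['tool_rot'];print(R.from_quat([*q[1:],q[0]]).as_matrix().round(4).tolist(),s['clock'])
E
```

```text
bar far(+y) [0.5427 0.2724 0.2073] [0.0005 0.0005]
bar near [0.548  0.221  0.2038] [0.0001 0.0001]
bar mid [0.5457 0.2444 0.2073] [0.0002 0.0002]
[0.4774 0.171  0.012 ]
[0.4628 0.2981 0.012 ]
[0.7686 0.2096 0.012 ]
[0.7567 0.331  0.012 ]
[0.4568 0.2975 0.012 ]
[0.4742 0.1713 0.012 ]
[0.7664 0.2043 0.012 ]
right bar [ 0.57445944 -0.09755223  0.20444683] [np.float64(0.0002764229297517617), np.float64(0.0002764229297515946)]
pot_center scene 0.67 356 376 159 185
pot_center side 0.79 297 317 138 166
flask_center scene 0.85 370 390 103 141
flask_center side 0.88 259 278 89 129
[[-0.9223, 0.3864, -0.0], [0.3864, 0.9223, -0.0], [0.0, -0.0001, -1.0]] 1.2
```

```bash
cat >> h.py <<'E'
from plant import ctrl
from scipy.spatial.transform import Rotation as Rn
psi=.12; e=np.array([np.cos(psi),np.sin(psi),0]); n=np.array([-np.sin(psi),np.cos(psi),0]); Z=np.array([0,0,1.])
bar=np.array([.5455,.2444,.2065])
hinge=np.array([*(bar[:2]+.1696*e[:2]),.1])
def pose(phi=0,th0=50,back=0,below=0):
    "tool pose for arm angle phi, with back along tool, below off the bar"
    r=.2; g=np.radians(32)+phi; b=hinge+r*(-np.cos(g)*e+np.sin(g)*Z)
    th=np.radians(th0)+phi; t=e*np.cos(th)-Z*np.sin(th); N=e*np.sin(th)+Z*np.cos(th)
    return b-N*(.018+below)-t*(.008+back), np.column_stack([-N,n,t])
def now():
    s=ctrl.sense();q=s['tool_rot'];return np.array(s['ee_pos']),Rn.from_quat([*q[1:],q[0]]).as_matrix(),s
def row(P,R,ref=None):
    p,C=ref or now()[:2]
    d=C.T@(P-p)/.2; w=Rn.from_matrix(C.T@R).as_rotvec()/(2*np.pi)
    print("d",d.round(3).tolist(),"w",w.round(4).tolist(),"mm",round(200*np.linalg.norm(d)),"deg",round(360*np.linalg.norm(w),1),"target",P.round(3))
E
python3 - <<'E'
from h import *
P,R=pose(back=.09,below=.035)
p,C,s=now()
_,Rm=pose(th0=70)
row(np.array([*(p+P)[:2]/2,.30]),Rm)
print(P)
E
```

```text
d [-0.796, -0.6, -0.234] w [-0.0144, -0.0543, -0.0814] mm 205 deg 35.6 target [0.342 0.404 0.3  ]
[0.44264189 0.23199744 0.24698846]
```

```bash
python3 -m inch '[{"dz":-0.22,"claw":1},{"dx":-0.2,"dy":-0.15,"dz":-0.23,"wx":-0.004,"wy":-0.0136,"wz":-0.02,"claw":1},{"dx":-0.4,"dy":-0.3,"dz":-0.23,"wx":-0.007,"wy":-0.027,"wz":-0.04,"claw":1},{"dx":-0.6,"dy":-0.45,"dz":-0.23,"wx":-0.011,"wy":-0.041,"wz":-0.061,"claw":1},{"dx":-0.796,"dy":-0.6,"dz":-0.23,"wx":-0.0144,"wy":-0.0543,"wz":-0.0814,"claw":1},{"dx":-0.796,"dy":-0.6,"dz":-0.23,"wx":-0.0144,"wy":-0.0543,"wz":-0.0814,"claw":1},{"dx":-0.796,"dy":-0.6,"dz":-0.23,"wx":-0.0144,"wy":-0.0543,"wz":-0.0814,"claw":1},{"dx":-0.796,"dy":-0.6,"dz":-0.23,"wx":-0.0144,"wy":-0.0543,"wz":-0.0814,"claw":1},{"dx":-0.796,"dy":-0.6,"dz":-0.23,"wx":-0.0144,"wy":-0.0543,"wz":-0.0814,"claw":1},{"dx":-0.796,"dy":-0.6,"dz":-0.23,"wx":-0.0144,"wy":-0.0543,"wz":-0.0814,"claw":1}]' 20
python3 - <<'E'
from h import *
P,R=pose(back=.09,below=.035); row(P,R); s=now()[2]; print(s['qpos'],s['qd'])
E
```

```text
d [-1.593, -1.2, 0.031] w [-0.0287, -0.1086, -0.0788] mm 399 deg 49.4 target [0.443 0.232 0.247]
[-1.06851143  0.50751983 -0.23760364  1.50020165  0.12569243  1.14890642
 -0.15475552] [3.39707164e-04 7.86052060e-05 4.83419451e-04 3.55584763e-04
 1.10979942e-04 2.22715000e-04 1.67629918e-03]invalid input
```

```bash
python3 -m inch '[{"dx":0,"dy":0,"dz":-0.22,"wx":0,"wy":0,"wz":0,"claw":1},{"dx":-0.2,"dy":-0.15,"dz":-0.23,"wx":-0.004,"wy":-0.0136,"wz":-0.02,"claw":1},{"dx":-0.4,"dy":-0.3,"dz":-0.23,"wx":-0.007,"wy":-0.027,"wz":-0.04,"claw":1},{"dx":-0.6,"dy":-0.45,"dz":-0.23,"wx":-0.011,"wy":-0.041,"wz":-0.061,"claw":1},{"dx":-0.796,"dy":-0.6,"dz":-0.23,"wx":-0.0144,"wy":-0.0543,"wz":-0.0814,"claw":1},{"dx":-0.796,"dy":-0.6,"dz":-0.23,"wx":-0.0144,"wy":-0.0543,"wz":-0.0814,"claw":1},{"dx":-0.796,"dy":-0.6,"dz":-0.23,"wx":-0.0144,"wy":-0.0543,"wz":-0.0814,"claw":1},{"dx":-0.796,"dy":-0.6,"dz":-0.23,"wx":-0.0144,"wy":-0.0543,"wz":-0.0814,"claw":1},{"dx":-0.796,"dy":-0.6,"dz":-0.23,"wx":-0.0144,"wy":-0.0543,"wz":-0.0814,"claw":1}]' 20
python3 - <<'E'
from h import *
P,R=pose(back=.09,below=.035); row(P,R); s=now()[2]; print(s['qpos'],s['qd'])
E
```

```text
clock: 2.1
ee_pos: [0.3417, 0.4059, 0.2994]
tool_rot: [0.173, -0.059, 0.983, 0.011]
force: [-0.7, 0.3, 1.4]
gripper_width: -0.0003
d [-0.283, -0.924, 0.38] w [0.0003, -0.0556, -0.0] mm 208 deg 20.0 target [0.443 0.232 0.247]
[-0.91069116  0.21716028 -0.23425751  1.88407091  0.44308916  0.90328691
  0.30391585] [-0.00078896  0.00551339  0.00275497  0.0051007   0.00302913 -0.00061149
  0.00323455]
```

```bash
python3 -m inch '[{"dx":-0.07,"dy":-0.23,"dz":0.095,"wx":0,"wy":-0.014,"wz":0,"claw":1},{"dx":-0.14,"dy":-0.46,"dz":0.19,"wx":0,"wy":-0.028,"wz":0,"claw":1},{"dx":-0.21,"dy":-0.69,"dz":0.285,"wx":0,"wy":-0.042,"wz":0,"claw":1},{"dx":-0.283,"dy":-0.924,"dz":0.38,"wx":0,"wy":-0.0556,"wz":0,"claw":1},{"dx":-0.283,"dy":-0.924,"dz":0.38,"wx":0,"wy":-0.0556,"wz":0,"claw":1},{"dx":-0.283,"dy":-0.924,"dz":0.38,"wx":0,"wy":-0.0556,"wz":0,"claw":1},{"dx":-0.283,"dy":-0.924,"dz":0.38,"wx":0,"wy":-0.0556,"wz":0,"claw":1},{"dx":-0.283,"dy":-0.924,"dz":0.38,"wx":0,"wy":-0.0556,"wz":0,"claw":1}]'
python3 - <<'E'
from h import *
for k in ({'back':.09,'below':.035},{'below':.035},{'below':.002},{'phi':.1}): row(*pose(**k))
s=now()[2]; print(s['qpos'],s['force'])
ims=[optics.get_image(c) for c in("side","wrist")]
cv2.imwrite("pics/b.png",cv2.resize(np.hstack([ims[0][60:260,150:470],ims[1][::2,::2]]),(800,250))[:,:,::-1])
E
```

```text
clock: 2.9
ee_pos: [0.4431, 0.2317, 0.2474]
tool_rot: [0.342, -0.056, 0.938, 0.021]
force: [0.6, -0.8, 0.9]
gripper_width: 0.0
d [0.003, 0.002, 0.0] w [0.0002, 0.0001, -0.0] mm 1 deg 0.1 target [0.443 0.232 0.247]
d [0.003, 0.001, 0.45] w [0.0002, 0.0001, -0.0] mm 90 deg 0.1 target [0.5   0.239 0.178]
d [-0.162, 0.001, 0.45] w [0.0002, 0.0001, -0.0] mm 96 deg 0.1 target [0.525 0.242 0.199]
d [-0.273, 0.001, 0.415] w [0.0002, 0.016, -0.0] mm 99 deg 5.8 target [0.538 0.243 0.219]
[-0.85213884  0.14411731  0.04557476  2.37630638  1.46567962  0.41618572
 -0.44976406] [ 0.643014   -0.75055995  0.93905525]
```

View pics/b.png

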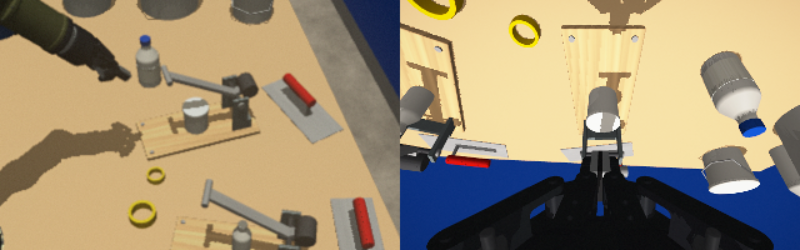

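The side view shows the closed fingers at (125,75) in front of the bar at (167,77). The wrist view shows the arm and pot centred behind the fingers at (600,150). Next I slide in under the bar.

```bash
python3 -m inch '[{"dx":0,"dy":0,"dz":0.11,"wx":0,"wy":0,"wz":0,"claw":1},{"dx":0,"dy":0,"dz":0.22,"wx":0,"wy":0,"wz":0,"claw":1},{"dx":0,"dy":0,"dz":0.33,"wx":0,"wy":0,"wz":0,"claw":1},{"dx":0,"dy":0,"dz":0.45,"wx":0,"wy":0,"wz":0,"claw":1},{"dx":0,"dy":0,"dz":0.45,"wx":0,"wy":0,"wz":0,"claw":1},{"dx":0,"dy":0,"dz":0.45,"wx":0,"wy":0,"wz":0,"claw":1},{"dx":0,"dy":0,"dz":0.45,"wx":0,"wy":0,"wz":0,"claw":1}]'
python3 - <<'E'
from h import *
for k in ({'below':.035},{'below':.005},{'phi':0},*[{'phi':f} for f in np.arange(.08,.85,.08)]): row(*pose(**k))
s=now()[2]; print(s['qpos'],s['force'])
ims=[optics.get_image(c) for c in("side","scene")]
cv2.imwrite("pics/c.png",cv2.resize(np.hstack([ims[0][80:180,230:390],ims[1][100:200,300:460]]),(800,250),interpolation=cv2.INTER_CUBIC)[:,:,::-1])
E
```

```text
clock: 3.7
ee_pos: [0.4999, 0.2376, 0.179]
tool_rot: [0.342, -0.056, 0.938, 0.021]
force: [-0.8, -0.2, -0.1]
gripper_width: -0.0001
d [0.002, 0.006, 0.005] w [0.0001, 0.0001, -0.0] mm 2 deg 0.1 target [0.5   0.239 0.178]
d [-0.148, 0.006, 0.005] w [0.0001, 0.0001, -0.0] mm 30 deg 0.1 target [0.523 0.242 0.197]
d [-0.173, 0.006, 0.005] w [0.0001, 0.0001, -0.0] mm 35 deg 0.1 target [0.527 0.242 0.201]
d [-0.254, 0.006, -0.024] w [0.0001, 0.0129, -0.0] mm 51 deg 4.6 target [0.535 0.243 0.215]
d [-0.336, 0.006, -0.046] w [0.0001, 0.0256, -0.0] mm 68 deg 9.2 target [0.545 0.244 0.229]
d [-0.42, 0.006, -0.061] w [0.0001, 0.0383, -0.0] mm 85 deg 13.8 target [0.556 0.246 0.242]
d [-0.505, 0.007, -0.07] w [0.0001, 0.0511, -0.0] mm 102 deg 18.4 target [0.568 0.247 0.255]
d [-0.591, 0.007, -0.072] w [0.0001, 0.0638, -0.0] mm 119 deg 23.0 target [0.58  0.249 0.266]
d [-0.676, 0.007, -0.067] w [0.0001, 0.0765, -0.0] mm 136 deg 27.6 target [0.594 0.25  0.276]
d [-0.761, 0.007, -0.055] w [0.0001, 0.0893, -0.0] mm 153 deg 32.1 target [0.608 0.252 0.285]
d [-0.844, 0.007, -0.037] w [0.0001, 0.102, 0.0] mm 169 deg 36.7 target [0.623 0.254 0.293]
d [-0.926, 0.007, -0.012] w [0.0001, 0.1147, 0.0] mm 185 deg 41.3 target [0.639 0.256 0.3  ]
d [-1.005, 0.007, 0.02] w [0.0001, 0.1275, 0.0] mm 201 deg 45.9 target [0.655 0.258 0.305]
[-7.05664727e-01  3.51760027e-01 -1.41345837e-03  2.37451411e+00
  2.04303713e+00  4.11279913e-01 -9.79218429e-01] [-0.81354203 -0.24749322 -0.07420215]
```

View pics/c.png

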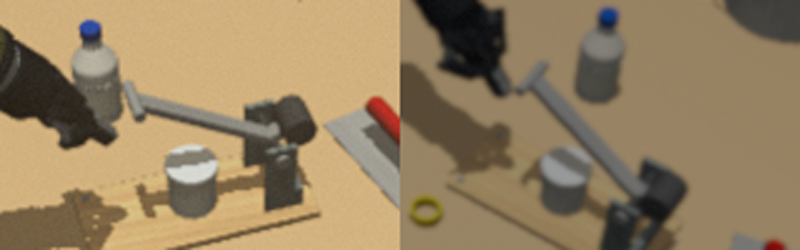

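The tips are below and just in front of the bar. I'll push up to phi about 0.16 and check the contact.

```bash
python3 -m inch '[{"dx":-0.08,"dy":0.006,"dz":0.005,"wx":0,"wy":0,"wz":0,"claw":1},{"dx":-0.148,"dy":0.006,"dz":0.005,"wx":0,"wy":0,"wz":0,"claw":1},{"dx":-0.173,"dy":0.006,"dz":0.005,"wx":0,"wy":0,"wz":0,"claw":1},{"dx":-0.21,"dy":0.006,"dz":-0.01,"wx":0,"wy":0.0064,"wz":0,"claw":1},{"dx":-0.254,"dy":0.006,"dz":-0.024,"wx":0,"wy":0.0129,"wz":0,"claw":1},{"dx":-0.295,"dy":0.006,"dz":-0.036,"wx":0,"wy":0.019,"wz":0,"claw":1},{"dx":-0.336,"dy":0.006,"dz":-0.046,"wx":0,"wy":0.0256,"wz":0,"claw":1},{"dx":-0.336,"dy":0.006,"dz":-0.046,"wx":0,"wy":0.0256,"wz":0,"claw":1},{"dx":-0.336,"dy":0.006,"dz":-0.046,"wx":0,"wy":0.0256,"wz":0,"claw":1}]'
python3 - <<'E'
from h import *
for f in np.arange(.16,.9,.08): row(*pose(phi=f))
s=now()[2]; print(s['qpos'],s['force'])
ims=[optics.get_image(c) for c in("side","scene")]
cv2.imwrite("pics/d.png",cv2.resize(np.hstack([ims[0][80:180,230:390],ims[1][100:200,300:460]]),(800,250),interpolation=cv2.INTER_CUBIC)[:,:,::-1])
E
```

```text
clock: 4.7
ee_pos: [0.5451, 0.2446, 0.2301]
tool_rot: [0.265, -0.058, 0.962, 0.017]
force: [-0.7, -1.3, -0.4]
gripper_width: -0.0004
d [0.003, -0.001, 0.003] w [0.0004, -0.0001, -0.0001] mm 1 deg 0.2 target [0.545 0.244 0.229]
d [-0.078, -0.001, -0.026] w [0.0004, 0.0126, -0.0001] mm 16 deg 4.5 target [0.556 0.246 0.242]
d [-0.16, -0.001, -0.048] w [0.0004, 0.0253, -0.0] mm 33 deg 9.1 target [0.568 0.247 0.255]
d [-0.244, -0.001, -0.064] w [0.0004, 0.0381, -0.0] mm 50 deg 13.7 target [0.58  0.249 0.266]
d [-0.329, -0.001, -0.072] w [0.0004, 0.0508, -0.0] mm 67 deg 18.3 target [0.594 0.25  0.276]
d [-0.415, -0.001, -0.074] w [0.0004, 0.0635, 0.0] mm 84 deg 22.9 target [0.608 0.252 0.285]
d [-0.5, -0.001, -0.07] w [0.0004, 0.0763, 0.0] mm 101 deg 27.5 target [0.623 0.254 0.293]
d [-0.584, -0.001, -0.058] w [0.0004, 0.089, 0.0] mm 117 deg 32.0 target [0.639 0.256 0.3  ]
d [-0.668, -0.001, -0.04] w [0.0004, 0.1017, 0.0001] mm 134 deg 36.6 target [0.655 0.258 0.305]
d [-0.75, -0.001, -0.015] w [0.0004, 0.1145, 0.0001] mm 150 deg 41.2 target [0.672 0.26  0.309]
[-0.53135513  0.30019579 -0.08174424  2.0790496   0.77902429  0.37770817
  0.41057676] [-0.7270066  -1.28739249 -0.41425737]
```

View pics/d.png

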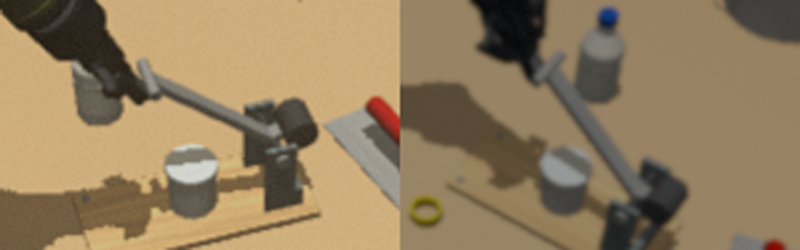

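The arm has risen and the bar rests on the fingers. I'll follow the arc past the balance point.

```bash
python3 -m inch '[{"dx":-0.04,"dy":0,"dz":-0.013,"wx":0,"wy":0.0063,"wz":0,"claw":1},{"dx":-0.078,"dy":0,"dz":-0.026,"wx":0,"wy":0.0126,"wz":0,"claw":1},{"dx":-0.119,"dy":0,"dz":-0.038,"wx":0,"wy":0.019,"wz":0,"claw":1},{"dx":-0.16,"dy":0,"dz":-0.048,"wx":0,"wy":0.0253,"wz":0,"claw":1},{"dx":-0.202,"dy":0,"dz":-0.057,"wx":0,"wy":0.0317,"wz":0,"claw":1},{"dx":-0.244,"dy":0,"dz":-0.064,"wx":0,"wy":0.0381,"wz":0,"claw":1},{"dx":-0.287,"dy":0,"dz":-0.069,"wx":0,"wy":0.0445,"wz":0,"claw":1},{"dx":-0.329,"dy":0,"dz":-0.072,"wx":0,"wy":0.0508,"wz":0,"claw":1},{"dx":-0.372,"dy":0,"dz":-0.073,"wx":0,"wy":0.057,"wz":0,"claw":1},{"dx":-0.415,"dy":0,"dz":-0.074,"wx":0,"wy":0.0635,"wz":0,"claw":1},{"dx":-0.457,"dy":0,"dz":-0.072,"wx":0,"wy":0.07,"wz":0,"claw":1},{"dx":-0.5,"dy":0,"dz":-0.07,"wx":0,"wy":0.0763,"wz":0,"claw":1}]'
python3 - <<'E'
from h import *
for f in (.64,.68,.72,.76,.8): row(*pose(phi=f))
s=now()[2]; print(s['qpos'],s['force'])
E
```

```text
clock: 6.0
ee_pos: [0.6234, 0.253, 0.2917]
tool_rot: [0.029, -0.059, 0.998, 0.0]
force: [-1.0, -0.5, 0.2]
gripper_width: 0.0002
d [-0.001, 0.004, -0.008] w [-0.0005, -0.0001, -0.0001] mm 2 deg 0.2 target [0.623 0.254 0.293]
d [-0.041, 0.004, -0.023] w [-0.0005, 0.0063, -0.0001] mm 9 deg 2.3 target [0.631 0.255 0.297]
d [-0.081, 0.004, -0.037] w [-0.0005, 0.0127, -0.0002] mm 18 deg 4.6 target [0.639 0.256 0.3  ]
d [-0.122, 0.004, -0.048] w [-0.0005, 0.019, -0.0002] mm 26 deg 6.9 target [0.647 0.257 0.303]
d [-0.164, 0.004, -0.059] w [-0.0005, 0.0254, -0.0002] mm 35 deg 9.1 target [0.655 0.258 0.305]
[-0.2141125   0.54335123 -0.38692029  1.3496524   0.23608842  1.23827747
  1.07271153] [-1.01546375 -0.53153625  0.22929147]
```

```bash
python3 -m inch '[{"dx":-0.041,"dy":0,"dz":-0.02,"wx":0,"wy":0.0063,"wz":0,"claw":1},{"dx":-0.081,"dy":0,"dz":-0.035,"wx":0,"wy":0.0127,"wz":0,"claw":1},{"dx":-0.122,"dy":0,"dz":-0.048,"wx":0,"wy":0.019,"wz":0,"claw":1},{"dx":-0.164,"dy":0,"dz":-0.059,"wx":0,"wy":0.0254,"wz":0,"claw":1},{"dx":-0.164,"dy":0,"dz":-0.059,"wx":0,"wy":0.0254,"wz":0,"claw":1},{"dx":-0.164,"dy":0,"dz":-0.059,"wx":0,"wy":0.0254,"wz":0,"claw":1},{"dx":-0.164,"dy":0,"dz":-0.059,"wx":0,"wy":0.0254,"wz":0,"claw":1},{"dx":-0.164,"dy":0,"dz":-0.059,"wx":0,"wy":0.0254,"wz":0,"claw":1},{"dx":-0.164,"dy":0,"dz":-0.059,"wx":0,"wy":0.0254,"wz":0,"claw":1},{"dx":-0.164,"dy":0,"dz":-0.059,"wx":0,"wy":0.0254,"wz":0,"claw":1}]'
python3 - <<'E'
from h import *
p,C,s=now(); print(s['qpos'],s['force'])
row(np.array([.47,.235,.36]),pose(th0=88)[1])
ims=[optics.get_image(c) for c in("side","scene")]
cv2.imwrite("pics/e.png",cv2.resize(np.hstack([ims[0][60:180,220:400],ims[1][80:200,290:470]]),(800,267),interpolation=cv2.INTER_CUBIC)[:,:,::-1])
E
```

```text
clock: 7.0
ee_pos: [0.6551, 0.2569, 0.3058]
tool_rot: [-0.05, -0.06, 0.997, -0.003]
force: [-0.5, -0.6, -0.8]
gripper_width: 0.0
[-0.22324362  0.68549989 -0.38775585  1.04597235  0.20060937  1.54244312
  1.13470513] [-0.54305629 -0.59579991 -0.83753653]
d [0.954, 0.002, -0.176] w [0.0, -0.0216, -0.0] mm 194 deg 7.8 target [0.47  0.235 0.36 ]
```

View pics/e.png

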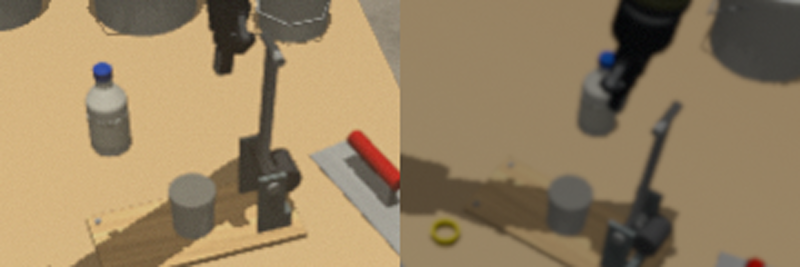

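The arm now stands upright on its own, with a clear gap to the fingers: bar at (270,45), fingers at (225,60). I'll back away towards the robot.

```bash
python3 -m inch '[{"dx":0.2,"dy":0,"dz":-0.04,"wx":0,"wy":0,"wz":0,"claw":1},{"dx":0.4,"dy":0,"dz":-0.08,"wx":0,"wy":-0.005,"wz":0,"claw":1},{"dx":0.6,"dy":0,"dz":-0.12,"wx":0,"wy":-0.01,"wz":0,"claw":1},{"dx":0.8,"dy":0,"dz":-0.15,"wx":0,"wy":-0.016,"wz":0,"claw":1},{"dx":0.95,"dy":0,"dz":-0.176,"wx":0,"wy":-0.0216,"wz":0,"claw":1},{"dx":0.95,"dy":0,"dz":-0.176,"wx":0,"wy":-0.0216,"wz":0,"claw":1},{"dx":0.95,"dy":0,"dz":-0.176,"wx":0,"wy":-0.0216,"wz":0,"claw":1},{"dx":0.95,"dy":0,"dz":-0.176,"wx":0,"wy":-0.0216,"wz":0,"claw":1}]'
python3 - <<'E'
from h import *
from plant import spotter
im=optics.get_image("side"); cv2.imwrite("pics/f.png",im[:,:,::-1])
old=cv2.imread("pics/side0.png")
for t in("pot_center","bottle_center","flask_center","tape_center","jar_center"):
    r=spotter.spot_in(t,"side"); print(t,[(np.round(d['centre'],3).tolist(),round(d['p'],2)) for d in r[:2]])
E
```

```text
clock: 7.9
ee_pos: [0.4721, 0.2345, 0.3594]
tool_rot: [0.017, -0.059, 0.998, 0.001]
force: [-0.2, 0.2, 0.3]
gripper_width: -0.0001
pot_center [([0.605, 0.242, 0.083], 0.83)]
bottle_center [([0.638, -0.13, 0.071], 0.75)]
flask_center []
tape_center [([0.489, 0.116, 0.014], 0.66), ([0.442, 0.004, 0.023], 0.65)]
jar_center [([0.537, -0.478, 0.085], 0.82), ([0.61, 0.237, 0.083], 0.52)]
```

View pics/f.png

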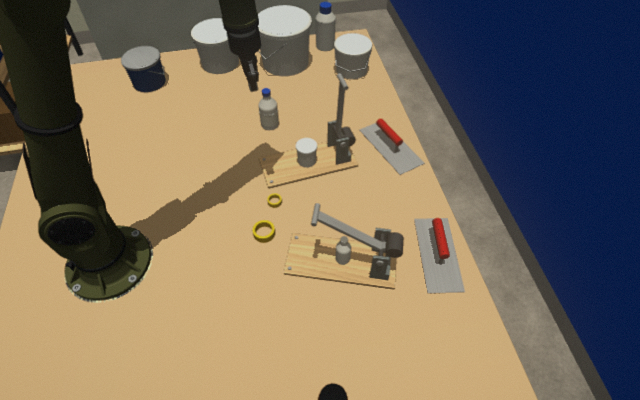

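The left arm is up, with its bar at (343,82). The right arm is still lowered. The flask (268,110), pot (307,150), bottle (343,250), tape rolls and jar are all where they were, and the robot is clear.

```bash
python3 -c "
from plant import order; print(order.close_job())"
```

```text
the job is handed in; nothing more can be done
None
```

The arm over the wide pot (left, +y stand) is up and stays up by itself. I pushed its bar up with the closed fingers to about 0.8 rad, past the balance point, then backed away. I handed the job in at about 8 s on the robot's clock.

**Last checks, all by camera:**
- **Left arm:** it stands upright near its stop with a clear gap to the fingers. I had no joint reading, so I judged the angle by eye.
- **Right arm:** the arm over the slim bottle is still lowered.
- **Containers and bystanders:** the pot, bottle, jar and tape were found within about 5 mm of their first side-camera positions, roughly the detector's own error.
- **Robot:** the measured force was under 0.5 N after backing away.

**Checks that failed or disagreed:**
- **Flask:** the detector missed it in the last picture. By eye it stands upright at its starting pixel, about (268,110).
- **Tape:** the detector ranked the smaller look-alike roll just above the larger one (0.66 against 0.65). I compared the larger roll.
- **First move:** the first move command was refused because one row left out some keys. The robot did not move, and I sent it again with all keys.

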